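Swing out the display hook and hang the large padlock

ROBOT

A 6-joint arm with a two-finger parallel gripper is mounted at the origin on the work surface; the furniture and walls round the work are solid. World frame = base frame: x ahead of the robot, y to its left, z up, the work surface at z = 0. Lengths are in mm, angles in rad, forces in N, time in s.
With the tool pointing down it reaches from about 150 to 775 mm from the base axis. Payload 6.1 kg.
Tool frame: the origin (TCP) lies midway between the tips of the shut fingers; the grasp point (between the pads) lies 19 mm behind it (env.grip_depth is the distance from the TCP to the grasp point, in mm); z points along the fingers, y is the line along which they close (so a half turn about z gives the same grasp; the last joint's range is limited). The gripper opens to 85 mm and grips with 20 to 120 N. Pads are 22 mm wide; open, the fingers measure 114 mm over their backs; the gripper's body (76 mm by 85 mm) begins 54 mm behind the grasp point. The pads swing forward as they close: fully open they stand 13 mm farther back than shut.
Start: joints at [-1.302, 0.126, -0.04, 1.405, 0, 1.571], TCP at [139.421, -506.133, 231.295] pointing down, gripper open.
Joint ranges: [-2.72, 2.72], [-0.95, 1.95], [-1.27, 1.35], [-1.78, 2.02], [-1.46, 1.47], [-3.14, 3.14]. Speed limits (rad/s): [2.39, 2.39, 3.01, 3.14, 3.14, 3.14].

INTERFACE

Orientations are given as a unit quaternion [x, y, z, w].
In Python, from plant import observe, cams, hand_in, env gives the robot as it stands.
- The arm moves only by the shell command python3 -m jog 'ROWS' [FORCE]. ROWS is JSON, a list of rows, each an object of numbers: "dx", "dy", "dz": the shift along the tool's x, y, z in units of 0.03 m (1.0 is 0.03 m); "twist": the turn about the tool's z in units of 0.12 rad (1.0 is 0.12 rad); "claw": the opening, from 0 (shut) to 1 (fully open). In form: [{"dx": .., "dy": .., "dz": .., "twist": .., "claw": ..}, ...]. A call has 1 to 10 rows; each row shifts and turns the commanded pose from where the row before left it, along the tool's axes as they then stand; what a row does not reach is not made up. A row lasts 1/10 s, in which the tool goes at most 50 mm and 8.59 degrees, less where a joint would pass 70% of its speed; a pose out of reach is approached as far as the arm can. A call with a number of a shift or a turn outside -1 to 1 is refused whole. A call with a gripper value outside its range is refused whole. The fingers move at their own pace and stop on an object; FORCE is the grip in N (left out, the last holds). Time passes only in rows, so rows that do not move let the fingers close. It gives the time, the measured TCP pose, the force, the opening and the grip force at its end, in the units of the state.
- observe(): the state, without advancing time (a new reading comes with each control period).
- cams.read_camera(name): name is "scene" or "top" or "wrist"; returns a dict with "color" (480x640x3 uint8, red, green, blue), "vertical_fov" (degrees; the focal length in pixels is half the picture's height over the tangent of half this angle, whatever the lens; pixels are square), "cx", "cy" (the principal point, pixels), "origin" and "attitude" of the camera in the world. Camera axes: x right, y down, z forward; pixel columns grow to the right and rows downward; lengths in mm; the calibration is good to about 2 mm. A picture is of the moment at which its call begins. There is no depth.
- hand_in(): hands the job in; it is judged then, once.
The state is a dict: "t": time; "qpos": joint angles; "qvel": joint speeds; "joint_torque": joint torques, N m; "tool_pos": TCP position; "tcp_rot": TCP orientation; "wrist_force": force on the tool from outside, world axes, zero at the start; "ft_torque": the same for the moment, N m; "grip_width": finger opening in mm; "grip_force": force on a finger pad.
Only numpy, scipy, OpenCV 4.12 (cv2) and the standard library are available. Lean on these libraries where they do the work, as an engineer would, in place of code of your own. Each camera call takes 0.05 s, during which the arm holds its last target. There are 200 camera calls.

TASK

Swing the folded steel hook on the little display stand fully out, square to the board, then hang the larger of the two brass padlocks on it by its shackle, so that it hangs still and free for the viewing. Leave the smaller padlock, the cotton reel and the ink bottle where they stand.

Things in the scene. Friction and masses are not known exactly. Their poses are not given: they have to be found in the camera images.
- stand: fixed wooden display stand. Origin on the table under the middle of the board's front face; x out of its back, y along the board, z up. Foot 18 high, x -50 to 80. Board y -85 to 85, x 0 to 18, top z 200, with an open finger notch in the top edge, y -68 to 20, down to z 135, right through, behind the outer part of the folded hook. Hook hinge at x -12, y 55, z 170
- swing_hook (a joint): hook angle about its upright pin (rad): 0 = folded along the board, pointing to the stand's -y; grows as it swings out to the front (clockwise from above); 1.571 = fully out at its stop, pointing to the stand's -x. Starts at 0 to 0.3. A friction hinge (0.06 N m): stays where it is left
- hook_hinge (a point): on the hinge pin, at mid-height of the hook's arm (z 170). Its axes turn with the hook: -y along the arm to its tip, z up
- hook_rest (a point): resting place: on the arm's top face, 60 from the pin (z 176). Axes turn with the hook: -y to the tip, z up. The steel arm is a flat bar 8 thick, 12 high (z 164 to 176), reaching 98 from the pin; the last 9 turn up 10 above the top face (tip top z 186). Folded, the arm is 8 clear of the board's face
- large_padlock: larger brass padlock, loose, 0.25 to 0.46 kg, standing shackle up. Origin centre of underside; x thickness, y width, z up. Body 28 (x) x 60 (y) x 46 high. Closed square steel shackle, 50 wide outside with flat sides, 10 x 10 section; opening 30 wide (y), 40 high (z 46 to 86), seen through along x. Whole height 96. Either face may look to the front when hung
- large_padlock_bar (a point): middle of the underside of the large padlock's shackle bar, 86 above its underside; axes as large_padlock
- small_padlock: the smaller brass padlock of the same form, standing, loose: body 20 x 40 x 30, shackle 34 wide, whole height 59. Origin at the centre of its underside. To be left alone
- cotton_reel: loose cotton reel standing on end, 31 across, 42 high, origin at the centre of its underside. To be left alone
- ink_bottle: loose square ink bottle 44 x 44, 63 high, origin at the centre of its underside. To be left alone

How it is judged:
By the outcome, as a careful person would: the job done as asked, in the order asked, and still so for the second after the job is handed in, with the robot touching nothing.
It also fails if it takes over 59 s, if anything falls off the work surface, if the arm or the gripper's body presses on something with over 40 N, if the wrist force passes 120 N, or if a joint passes its speed limit or range.

## Working session

There is one attempt and no reset: what is moved stays moved. The work goes in short steps, Python scripts to look and compute and a shell command to move; the robot and the scene stay as the last step left them, time stands still between calls to the robot, and variables do not carry over. Pictures are saved under pics/ and viewed, at most 14 in all, crops included, and the job is handed in when it is done.

```bash
ls; mkdir -p pics; cat > h.py <<'E'
import numpy as np, cv2
from scipy.spatial.transform import Rotation as R
def att(a):
    a=np.array(a,float)
    return a if a.shape==(3,3) else R.from_quat(a).as_matrix()
def ray(c,u,v,z):
    f=240/np.tan(np.radians(c["vertical_fov"])/2)
    d=att(c["attitude"])@np.array([(u-c["cx"])/f,(v-c["cy"])/f,1]); o=np.array(c["origin"],float)
    return o+d*(z-o[2])/d[2]
def proj(c,p):
    f=240/np.tan(np.radians(c["vertical_fov"])/2)
    q=att(c["attitude"]).T@(np.array(p,float)-np.array(c["origin"],float))
    return np.array([c["cx"]+f*q[0]/q[2],c["cy"]+f*q[1]/q[2]])
E
python3 - <<'E'
from plant import observe,cams
import cv2,pickle
d={}
for n in("scene","top"):
    c=cams.read_camera(n);d[n]=c
    cv2.imwrite(f"pics/{n}0.png",c["color"][:,:,::-1])
    print(n,{k:v for k,v in c.items() if k!="color"})
pickle.dump(d,open("c0.pkl","wb"))
print(observe())
E
```

```text
pics
scene {'vertical_fov': 45.48871554412143, 'cx': 322.27078711084476, 'cy': 239.52273100686307, 'origin': array([101.92176102, 419.72531177, 828.47445486]), 'attitude': array([-0.355327  ,  0.86465048, -0.32618177,  0.14045542])}
top {'vertical_fov': 53.419587298228336, 'cx': 314.9240769009222, 'cy': 242.67921263877025, 'origin': array([329.31562432, -39.19807827, 961.63040068]), 'attitude': array([ 0.73779411, -0.66215507,  0.09028777, -0.09517693])}
{'t': 0.1, 'qpos': array([-1.30197649e+00,  1.26348109e-01, -4.04734076e-02,  1.40539887e+00,
        2.32165967e-05,  1.57075229e+00]), 'qvel': array([-1.90861383e-05, -2.27367317e-04,  1.85899239e-03,  2.00456025e-03,
       -4.39857669e-05,  5.03354126e-04]), 'joint_torque': array([-1.13893489e-04, -4.36904204e+01,  3.53605378e+01,  1.36469048e-02,
       -3.74082504e-06, -1.31866281e-05]), 'tool_pos': array([ 139.35009097, -505.80417009,  230.60680755]), 'tcp_rot': array([ 9.90977377e-01,  1.34027353e-01, -8.38964794e-05, -7.07162784e-04]), 'wrist_force': array([-0.76159618,  0.70586777, -0.63403233]), 'ft_torque': array([-0.00221836, -0.01841286, -0.03431992]), 'grip_force': 0.0, 'grip_width': 85.81093627958944}
```

View pics/scene0.png

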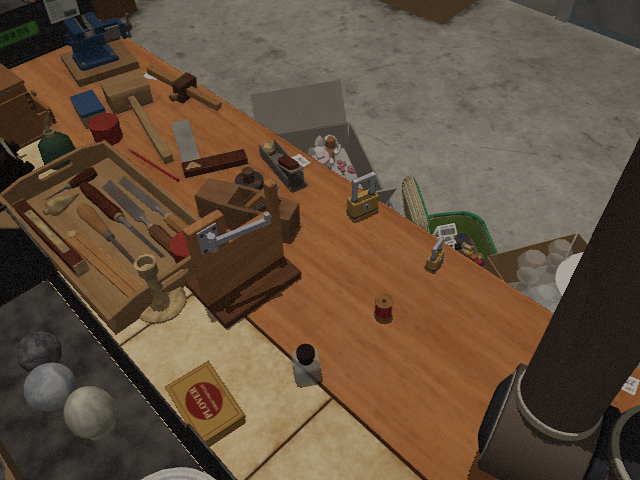

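View pics/top0.png

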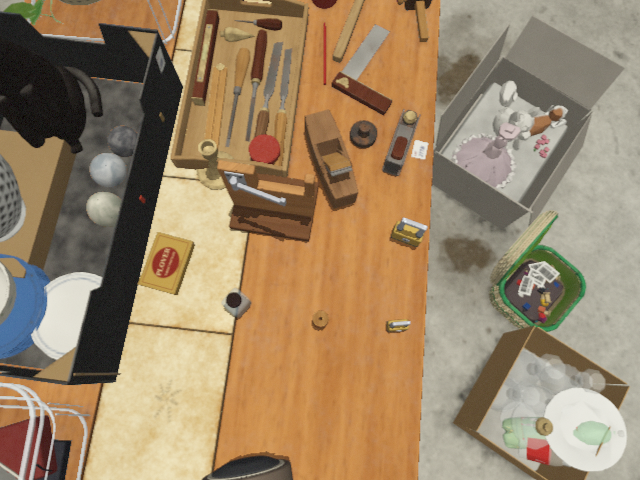

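The scene view shows the stand at about (235,250), with the hook folded slightly out and its hinge at (208,240). The large padlock is at (363,200), the small one at (435,255), the reel at (383,307) and the bottle at (306,365). I'll make enlarged crops.

```bash
python3 - <<'E'
import pickle,cv2,numpy as np
d=pickle.load(open("c0.pkl","rb"))
def crop(n,u,v,w,h,W,H):
    return cv2.resize(d[n]["color"][v:v+h,u:u+w,::-1],(W,H),interpolation=cv2.INTER_CUBIC)
a=np.vstack([np.hstack([crop("top",215,150,110,100,440,400)[:, :],crop("top",385,210,45,50,360,400)]),
 np.hstack([crop("scene",180,170,125,50*1,500,200)*0+crop("scene",180,205,125,50,500,200),crop("scene",340,165,60,40,300,200)])])
cv2.imwrite("pics/crop0.png",a)
E
```

```text
(no output)
```

View pics/crop0.png

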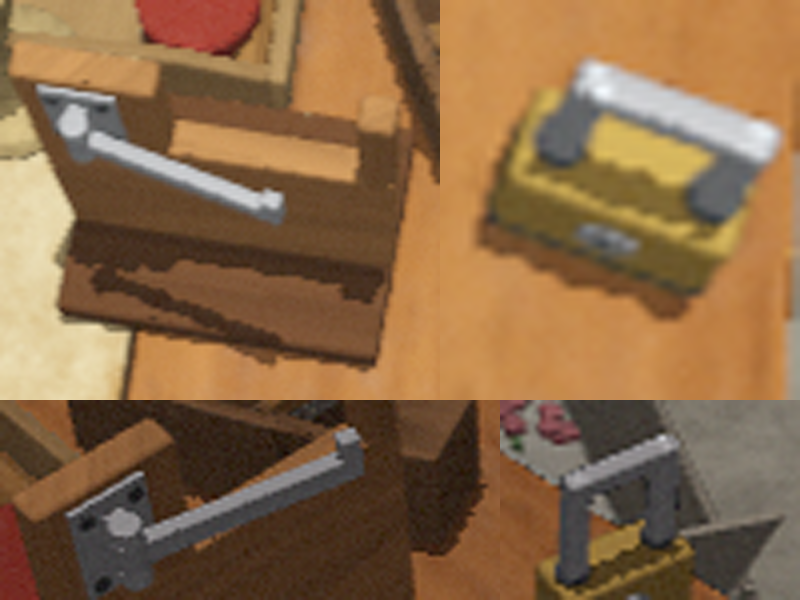

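```bash
cat > m.py <<'E'
import pickle,numpy as np
from h import *
d=pickle.load(open("c0.pkl","rb"));T=d["top"];S=d["scene"]
t=lambda X,Y:(215+X/4,150+Y/4)
FL=ray(T,*t(60,306),18);FR=ray(T,*t(378,358),18)
# board top edge: left front corner (12,75)?, right end top
print("foot",FL,FR,np.linalg.norm(FL-FR))
y=(FL-FR)[:2];y/=np.linalg.norm(y);x=np.array([y[1],-y[0]])
print("yaxis",y,np.degrees(np.arctan2(y[1],y[0])),"x",x)
o=(FL+FR)[:2]/2+50*x
h=o-12*x+55*y
print("origin",o,"hinge",h, "hinge meas", ray(T,*t(72,120),182)[:2])
tip=ray(T,*t(270,198),186)[:2];v=tip-h
print("tip",tip,"r",np.linalg.norm(v),"ang",np.arctan2(-(v@x),-(v@y)))
p=lambda X,Y:(385+(X-440)/8,210+Y/8)
A=ray(T,*p(585,62),96);B=ray(T,*p(780,130),96);C=ray(T,*p(580,92),96);D=ray(T,*p(770,162),96)
print("bar",(A+B+C+D)/4,np.linalg.norm(A-B),np.linalg.norm(C-D),"dir",np.degrees(np.arctan2(*((A+C-B-D)[1::-1]))))
s=lambda X,Y:(180+X/4,205+(Y-400)/4)
print("scene tip",ray(S,*s(348,437),186),"scene pin",ray(S,*s(124,522),182))
q=lambda X,Y:(340+(X-500)/5,165+(Y-400)/5)
print("scene bar",(ray(S,*q(566,482),96)+ray(S,*q(672,443),96))/2)
for n,c,pts in(("small",T,(399,324,59)),("reel",T,(320,319,42)),("ink",T,(235,299,63))):print(n,ray(c,*pts))
E
python3 m.py
```

```text
foot [598.02841995 159.22726943  18.        ] [588.20178073  -7.01143142  18.        ] 166.52888187811126
yaxis [0.05900862 0.99825747] 86.61709005474094 x [ 0.99825747 -0.05900862]
origin [643.027974    73.15748809] hinge [634.29435833 128.76975254] hinge meas [636.15701624 132.53319991]
tip [608.20899562  41.41841581] r 91.16305269281973 ang 0.2311526662383472
bar [ 619.15402183 -205.47422542   96.        ] 48.59184789299925 47.520861333869945 dir 75.31737743066938
scene tip [608.93949601  43.85979753 186.        ] scene pin [639.37095635 131.12447071 182.        ]
scene bar [ 621.46026454 -201.13432361   96.        ]
small [ 431.73319426 -193.36989619   59.        ]
reel [426.85737967 -45.13881572  42.        ]
ink [444.6631444  118.52692972  63.        ]
```

Measured values agree: the foot came out at 166.5 (170 given) and the shackle at 48 (50 given). The hook angle is about 0.23 and the stand yaw about -3.4°. First I turn the tool square to the stand and shut the fingers.

```bash
cat > go.py <<'E'
import sys,numpy as np
from scipy.spatial.transform import Rotation as R
from plant import observe
yax=np.array([.059,.99826]);xax=np.array([.99826,-.059]);O=np.array([644.7,75.4])
def st(x,y,z): return np.r_[O+x*xax+y*yax,z]
s=observe();M=R.from_quat(s["tcp_rot"]).as_matrix();p=s["tool_pos"]
a=sys.argv
t=[float(v) for v in a[2:5]]
t=st(*t) if a[1]=="s" else np.array(t)
print("t",s["t"],"pos",p.round(1),"stand",[round(float(v),1) for v in ((p[:2]-O)@xax,(p[:2]-O)@yax,p[2])],"yaw",round(float(np.degrees(np.arctan2(M[1,0],M[0,0]))),2),"F",s["wrist_force"].round(1),"grip",round(s["grip_width"],1),round(float(s["grip_force"]),1))
print("to",t.round(1),"units",(M.T@(t-p)/30).round(2))
E
python3 -m jog '[{"twist":0.91,"claw":0},{"twist":0.91,"claw":0},{"twist":0.91,"claw":0},{"dx":0,"claw":0}]' 60; python3 go.py s 0 -18 235
```

```text
t 0.1 pos [ 139.4 -505.8  230.6] stand [-470.2, -610.0, 230.6] yaw 15.4 F [-0.8  0.7 -0.6] grip 85.8 0.0
to [643.6  57.4 235. ] units [ 21.19 -13.63  -0.13]invalid input at $[0]: expected keys dx, dy, dz, twist, claw
```

All keys are needed in each row.

```bash
python3 -m jog '[{"dx":0,"dy":0,"dz":0,"twist":0.91,"claw":0},{"dx":0,"dy":0,"dz":0,"twist":0.91,"claw":0},{"dx":0,"dy":0,"dz":0,"twist":0.91,"claw":0},{"dx":0,"dy":0,"dz":0,"twist":0,"claw":0}]' 60; python3 go.py s 0 -18 235
```

```text
t: 0.5
tool_pos: [139.4, -505.9, 230.9]
tcp_rot: [1.0, -0.03, -0.0, -0.0]
wrist_force: [-0.5, -0.1, -0.7]
grip_width: 28.2
grip_force: 0.0
t 0.5 pos [ 139.4 -505.9  230.9] stand [-470.2, -610.1, 230.9] yaw -3.39 F [-0.5 -0.1 -0.7] grip 28.2 0.0
to [643.6  57.4 235. ] units [ 15.67 -19.74  -0.13]
```

```bash
python3 -m jog '[{"dx":0.8,"dy":-1,"dz":0,"twist":0,"claw":0},{"dx":0.8,"dy":-1,"dz":0,"twist":0,"claw":0},{"dx":0.8,"dy":-1,"dz":0,"twist":0,"claw":0},{"dx":0.8,"dy":-1,"dz":0,"twist":0,"claw":0},{"dx":0.8,"dy":-1,"dz":0,"twist":0,"claw":0},{"dx":0.8,"dy":-1,"dz":0,"twist":0,"claw":0},{"dx":0.8,"dy":-1,"dz":0,"twist":0,"claw":0},{"dx":0.8,"dy":-1,"dz":0,"twist":0,"claw":0},{"dx":0.8,"dy":-1,"dz":0,"twist":0,"claw":0},{"dx":0.8,"dy":-1,"dz":0,"twist":0,"claw":0}]'; python3 go.py s 0 -18 235
```

```text
t: 1.5
tool_pos: [397.4, -219.4, 231.3]
tcp_rot: [1.0, -0.028, 0.0, 0.0]
wrist_force: [-0.3, -0.9, 0.4]
grip_width: -0.1
grip_force: 0.0
t 1.5 pos [ 397.4 -219.4  231.3] stand [-229.5, -308.8, 231.3] yaw -3.2 F [-0.3 -0.9  0.4] grip -0.1 0.0
to [643.6  57.4 235. ] units [ 7.68 -9.67 -0.13]
```

```bash
python3 -m jog '[{"dx":0.77,"dy":-1,"dz":0,"twist":0,"claw":0},{"dx":0.77,"dy":-1,"dz":0,"twist":0,"claw":0},{"dx":0.77,"dy":-1,"dz":0,"twist":0,"claw":0},{"dx":0.77,"dy":-1,"dz":0,"twist":0,"claw":0},{"dx":0.77,"dy":-1,"dz":0,"twist":0,"claw":0},{"dx":0.77,"dy":-1,"dz":0,"twist":0,"claw":0},{"dx":0.77,"dy":-1,"dz":0,"twist":0,"claw":0},{"dx":0.77,"dy":-1,"dz":0,"twist":0,"claw":0},{"dx":0.77,"dy":-1,"dz":0,"twist":0,"claw":0},{"dx":0,"dy":0,"dz":0,"twist":0,"claw":0}]'; python3 go.py s 0 -18 150
```

```text
t: 2.5
tool_pos: [620.0, 6.6, 230.2]
tcp_rot: [1.0, 0.001, -0.001, -0.013]
wrist_force: [0.5, 0.0, -0.8]
grip_width: -0.2
grip_force: 0.0
t 2.5 pos [620.    6.6 230.2] stand [-20.6, -70.1, 230.2] yaw 0.11 F [ 0.5  0.  -0.8] grip -0.2 0.0
to [643.6  57.4 150. ] units [ 0.79 -1.62  2.72]
```

```bash
python3 -m jog '[{"dx":0,"dy":0,"dz":0,"twist":0.45,"claw":0},{"dx":0,"dy":0,"dz":0,"twist":0,"claw":0}]'; python3 go.py s 0 -18 150; python3 -c "
from plant import observe;s=observe();print(s['qpos'].round(3),s['tcp_rot'])"
```

```text
t: 2.7
tool_pos: [616.9, -11.6, 231.7]
tcp_rot: [1.0, -0.017, -0.001, -0.018]
wrist_force: [-1.0, 0.8, -0.0]
grip_width: -0.1
grip_force: 0.0
t 2.7 pos [616.9 -11.6 231.7] stand [-22.6, -88.5, 231.7] yaw -1.95 F [-1.   0.8 -0. ] grip -0.1 0.0
to [643.6  57.4 150. ] units [ 0.82 -2.23  2.8 ]
[-0.036  0.307  0.187  1.454  0.036  3.139] [ 0.99969006 -0.01701443 -0.00100046 -0.01814645]
```

Joint 6 has hit its limit at 3.14, so I'll take the half-turned, equivalent grasp.

```bash
python3 -m jog '[{"dx":0,"dy":0,"dz":0,"twist":-1,"claw":0},{"dx":0,"dy":0,"dz":0,"twist":-1,"claw":0},{"dx":0,"dy":0,"dz":0,"twist":-1,"claw":0},{"dx":0,"dy":0,"dz":0,"twist":-1,"claw":0},{"dx":0,"dy":0,"dz":0,"twist":-1,"claw":0},{"dx":0,"dy":0,"dz":0,"twist":-1,"claw":0},{"dx":0,"dy":0,"dz":0,"twist":-1,"claw":0},{"dx":0,"dy":0,"dz":0,"twist":-1,"claw":0},{"dx":0,"dy":0,"dz":0,"twist":-1,"claw":0},{"dx":0,"dy":0,"dz":0,"twist":-1,"claw":0}]'; python3 go.py s 0 -18 150; python3 -c "
from plant import observe;s=observe();print(s['qpos'].round(3),s['tcp_rot'])"
```

```text
t: 3.7
tool_pos: [616.7, -10.8, 232.4]
tcp_rot: [0.833, 0.553, 0.01, -0.015]
wrist_force: [0.5, 0.5, -0.2]
grip_width: 0.1
grip_force: 0.0
t 3.7 pos [616.7 -10.8 232.4] stand [-22.9, -87.7, 232.4] yaw 67.12 F [ 0.5  0.5 -0.2] grip 0.1 0.0
to [643.6  57.4 150. ] units [ 2.35 -0.02  2.83]
[-0.035  0.305  0.187  1.453  0.037  1.935] [ 0.83308895  0.55283354  0.01008495 -0.01536801]
```

```bash
python3 -m jog '[{"dx":0,"dy":0,"dz":0,"twist":-1,"claw":0},{"dx":0,"dy":0,"dz":0,"twist":-1,"claw":0},{"dx":0,"dy":0,"dz":0,"twist":-1,"claw":0},{"dx":0,"dy":0,"dz":0,"twist":-1,"claw":0},{"dx":0,"dy":0,"dz":0,"twist":-1,"claw":0},{"dx":0,"dy":0,"dz":0,"twist":-1,"claw":0},{"dx":0,"dy":0,"dz":0,"twist":-1,"claw":0},{"dx":0,"dy":0,"dz":0,"twist":-1,"claw":0},{"dx":0,"dy":0,"dz":0,"twist":-1,"claw":0},{"dx":0,"dy":0,"dz":0,"twist":-1,"claw":0}]';  python3 -m jog '[{"dx":0,"dy":0,"dz":0,"twist":-1,"claw":0},{"dx":0,"dy":0,"dz":0,"twist":-1,"claw":0},{"dx":0,"dy":0,"dz":0,"twist":-1,"claw":0},{"dx":0,"dy":0,"dz":0,"twist":-1,"claw":0},{"dx":0,"dy":0,"dz":0,"twist":-1,"claw":0},{"dx":0,"dy":0,"dz":0,"twist":-0.8,"claw":0},{"dx":0,"dy":0,"dz":0,"twist":0,"claw":0}]';python3 go.py s 0 -18 230; python3 -c "
from plant import observe;from scipy.spatial.transform import Rotation as R;s=observe();print(s['qpos'].round(3),R.from_quat(s['tcp_rot']).as_matrix().round(3))
c=__import__('plant').cams.read_camera('scene');import cv2;cv2.imwrite('pics/s1.png',cv2.resize(c['color'][150:350,120:400,::-1],(800,571)))"
```

```text
t: 4.7
tool_pos: [616.7, -10.8, 232.5]
tcp_rot: [0.375, 0.927, 0.017, -0.007]
wrist_force: [-0.1, 0.1, 0.6]
grip_width: -0.0
grip_force: 0.0
t: 5.4
tool_pos: [616.8, -10.7, 232.4]
tcp_rot: [0.039, 0.999, 0.018, -0.001]
wrist_force: [-0.4, -0.1, 1.0]
grip_width: -0.2
grip_force: 0.0
t 5.4 pos [616.8 -10.7 232.4] stand [-22.8, -87.6, 232.4] yaw 175.5 F [-0.4 -0.1  1. ] grip -0.2 0.0
to [643.6  57.4 230. ] units [-0.71  2.33  0.16]
[-0.035  0.306  0.187  1.453  0.037  0.044] [[-0.997  0.078 -0.   ]
 [ 0.078  0.996  0.037]
 [ 0.003  0.037 -0.999]]
```

View pics/s1.png

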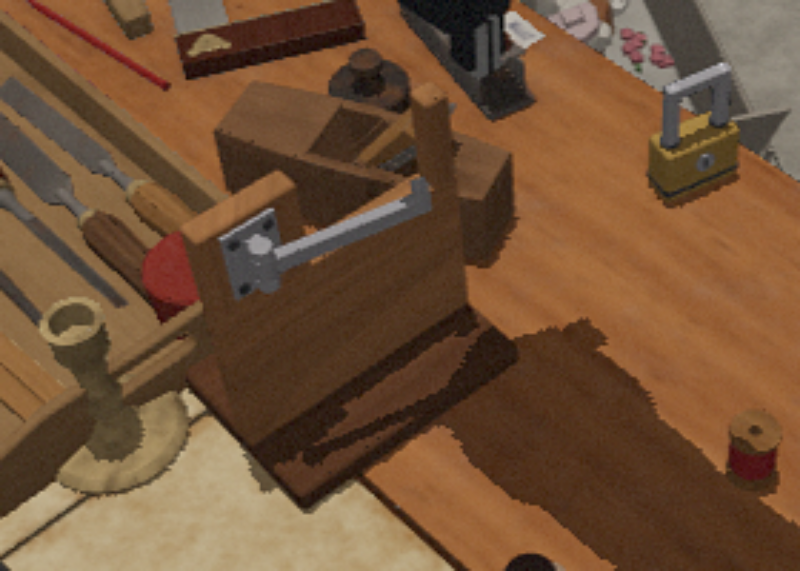

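The stand and hook are untouched. Now over the notch and down behind the hook.

```bash
python3 -m jog '[{"dx":-0.24,"dy":0.78,"dz":0,"twist":-0.1,"claw":0},{"dx":-0.24,"dy":0.78,"dz":0,"twist":-0.05,"claw":0},{"dx":-0.24,"dy":0.78,"dz":0,"twist":0,"claw":0},{"dx":0,"dy":0,"dz":0,"twist":0,"claw":0}]'; python3 go.py s 0 -18 150
```

```text
t: 5.85
tool_pos: [644.2, 60.7, 234.3]
tcp_rot: [0.03, 0.999, 0.019, -0.001]
wrist_force: [-0.1, -0.7, 0.1]
grip_width: -0.1
grip_force: 0.0
t 5.85 pos [644.2  60.7 234.3] stand [0.4, -14.7, 234.3] yaw 176.59 F [-0.1 -0.7  0.1] grip -0.1 0.0
to [643.6  57.4 150. ] units [ 0.01 -0.21  2.8 ]
```

```bash
python3 -m jog '[{"dx":0,"dy":-0.2,"dz":0.7,"twist":0,"claw":0},{"dx":0,"dy":0,"dz":0.7,"twist":0,"claw":0},{"dx":0,"dy":0,"dz":0.7,"twist":0,"claw":0},{"dx":0,"dy":0,"dz":0.65,"twist":0,"claw":0},{"dx":0,"dy":0,"dz":0,"twist":0,"claw":0}]'; python3 go.py s -30 -12 150;  python3 -c "
c=__import__('plant').cams.read_camera('scene');import cv2;cv2.imwrite('pics/s2.png',cv2.resize(c['color'][170:330,160:360,::-1],(750,600)))"
```

```text
t: 6.35
tool_pos: [641.4, 54.9, 148.9]
tcp_rot: [0.031, 0.999, 0.018, -0.003]
wrist_force: [-0.4, -1.1, 1.0]
grip_width: -0.1
grip_force: 0.0
t 6.35 pos [641.4  54.9 148.9] stand [-2.1, -20.7, 148.9] yaw 176.45 F [-0.4 -1.1  1. ] grip -0.1 0.0
to [614.   65.2 150. ] units [ 0.93  0.29 -0.02]
```

View pics/s2.png

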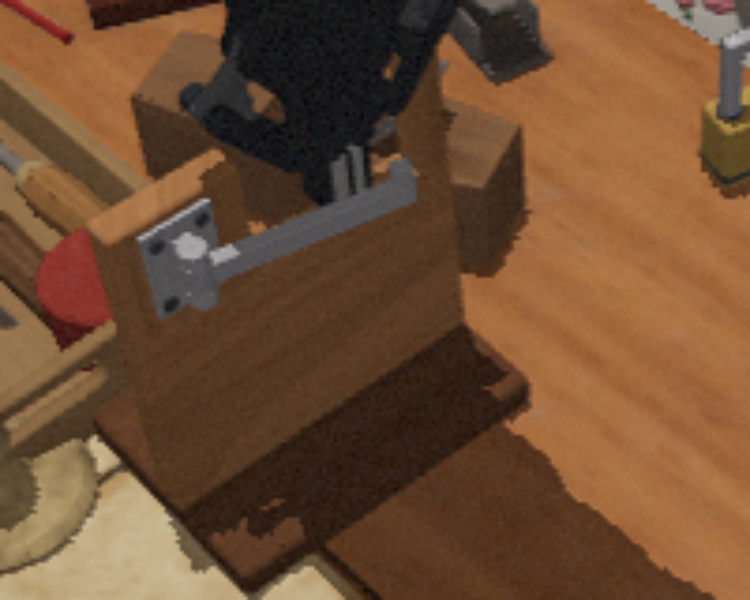

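The closed fingers are in the notch behind the arm, at about (345,180), nothing touched. Swing along the arc.

```bash
python3 -m jog '[{"dx":0.33,"dy":0,"dz":0,"twist":0,"claw":0},{"dx":0.3,"dy":0.05,"dz":0,"twist":0,"claw":0},{"dx":0.3,"dy":0.08,"dz":0,"twist":0,"claw":0},{"dx":0.3,"dy":0.09,"dz":0,"twist":0,"claw":0},{"dx":0.27,"dy":0.1,"dz":0,"twist":0,"claw":0},{"dx":0.27,"dy":0.2,"dz":0,"twist":0,"claw":0},{"dx":0.27,"dy":0.23,"dz":0,"twist":0,"claw":0},{"dx":0.26,"dy":0.25,"dz":0,"twist":0,"claw":0},{"dx":0.15,"dy":0.2,"dz":0,"twist":0,"claw":0},{"dx":0.15,"dy":0.25,"dz":0,"twist":0,"claw":0}]'; python3 go.py s -84 36.5 150
```

```text
t: 7.4
tool_pos: [567.7, 104.6, 153.6]
tcp_rot: [0.03, 0.999, 0.018, -0.001]
wrist_force: [0.3, -0.3, -1.1]
grip_width: -0.1
grip_force: 0.5
t 7.4 pos [567.7 104.6 153.6] stand [-78.6, 24.6, 153.6] yaw 176.58 F [ 0.3 -0.3 -1.1] grip -0.1 0.5
to [563.  116.8 150. ] units [0.18 0.39 0.13]
```

```bash
python3 -m jog '[{"dx":0.1,"dy":0.2,"dz":0.1,"twist":0,"claw":0},{"dx":0.08,"dy":0.15,"dz":0,"twist":0,"claw":0},{"dx":0,"dy":0,"dz":0,"twist":0,"claw":0}]'; python3 -m jog '[{"dx":0,"dy":0.05,"dz":0,"twist":0,"claw":0},{"dx":0,"dy":0,"dz":0,"twist":0,"claw":0}]'; python3 -m jog '[{"dx":0,"dy":0.05,"dz":0,"twist":0,"claw":0},{"dx":0,"dy":0,"dz":0,"twist":0,"claw":0}]';python3 go.py s -84 36.5 150
```

```text
t: 7.7
tool_pos: [563.0, 115.7, 150.7]
tcp_rot: [0.029, 0.999, 0.019, -0.001]
wrist_force: [-0.3, 0.4, 0.7]
grip_width: -0.3
grip_force: 0.0
t: 7.9
tool_pos: [563.5, 116.4, 150.9]
tcp_rot: [0.03, 0.999, 0.018, -0.001]
wrist_force: [-0.8, 0.1, -0.5]
grip_width: 0.1
grip_force: 0.0
t: 8.1
tool_pos: [563.6, 117.8, 151.0]
tcp_rot: [0.03, 0.999, 0.018, -0.001]
wrist_force: [-0.2, -0.5, -0.9]
grip_width: 0.2
grip_force: 0.2
t 8.1 pos [563.6 117.8 151. ] stand [-83.5, 37.5, 151.0] yaw 176.56 F [-0.2 -0.5 -0.9] grip 0.2 0.2
to [563.  116.8 150. ] units [ 0.02 -0.04  0.03]
```

```bash
for i in 1 2; do :; done; python3 -m jog '[{"dx":0,"dy":0.08,"dz":0,"twist":0,"claw":0},{"dx":0,"dy":0,"dz":0,"twist":0,"claw":0}]'|sed -n '2p;4p'; python3 -m jog '[{"dx":0,"dy":0.08,"dz":0,"twist":0,"claw":0},{"dx":0,"dy":0,"dz":0,"twist":0,"claw":0}]'|sed -n '2p;4p'; python3 -c "
c=__import__('plant').cams.read_camera('scene');import cv2;cv2.imwrite('pics/s3.png',cv2.resize(c['color'][170:330,160:360,::-1],(750,600)))"
```

```text
tool_pos: [563.7, 119.7, 151.1]
wrist_force: [-1.4, -5.0, -0.9]
tool_pos: [563.7, 119.9, 151.1]
wrist_force: [-1.7, -12.5, 1.5]
```

View pics/s3.png

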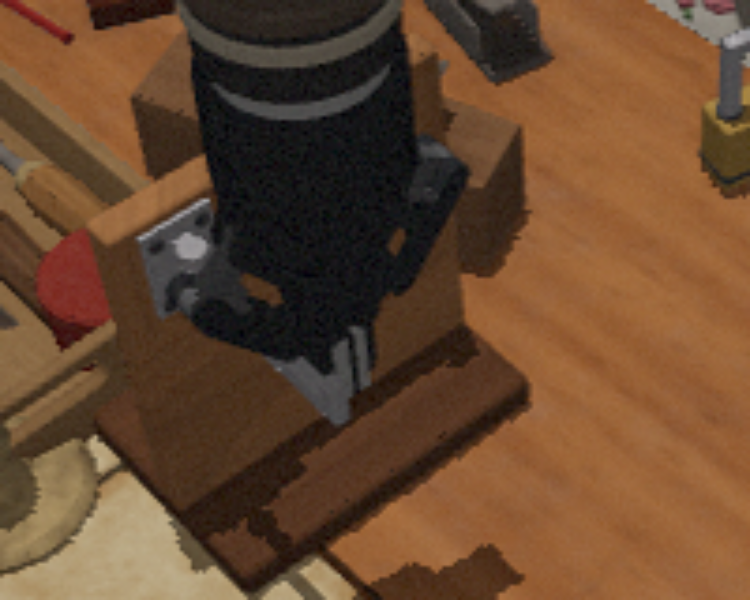

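At the stop: 12.5 N reaction, arm standing square out at (340,390). Back off, rise and go towards the padlock.

```bash
python3 -m jog '[{"dx":0,"dy":-0.3,"dz":0,"twist":0,"claw":0},{"dx":0,"dy":-0.6,"dz":0,"twist":0,"claw":0},{"dx":0,"dy":-0.3,"dz":-1,"twist":0,"claw":0},{"dx":0,"dy":0,"dz":-1,"twist":0,"claw":0},{"dx":0,"dy":-0.5,"dz":-0.8,"twist":0.4,"claw":0.5},{"dx":0,"dy":-1,"dz":0,"twist":0.4,"claw":1},{"dx":0,"dy":-1,"dz":0,"twist":0.4,"claw":1},{"dx":0,"dy":-1,"dz":0,"twist":0.4,"claw":1},{"dx":0,"dy":-1,"dz":0,"twist":0,"claw":1},{"dx":0,"dy":-1,"dz":0,"twist":0,"claw":1}]'|sed -n '2,3p'; python3 go.py w 590 -203 200
```

```text
tool_pos: [532.0, -78.9, 228.1]
tcp_rot: [0.125, 0.992, 0.019, -0.002]
t 9.55 pos [532.  -78.9 228.1] stand [-103.4, -160.7, 228.1] yaw 165.6 F [ 0.6 -0.5  1. ] grip 84.7 0.0
to [ 590. -203.  200.] units [-2.91 -3.56  0.78]
```

```bash
python3 -m jog '[{"dx":-0.73,"dy":-0.9,"dz":0,"twist":0,"claw":1},{"dx":-0.73,"dy":-0.9,"dz":0.2,"twist":0,"claw":1},{"dx":-0.73,"dy":-0.9,"dz":0.3,"twist":0,"claw":1},{"dx":-0.73,"dy":-0.86,"dz":0.3,"twist":0,"claw":1},{"dx":0,"dy":0,"dz":0,"twist":0,"claw":1}]'|sed -n '2,3p'; python3 go.py w 620 -203.5 110; python3 - <<'E'
from plant import cams
import pickle,cv2,numpy as np
d={n:cams.read_camera(n) for n in("wrist","top")}
pickle.dump(d,open("c1.pkl","wb"))
a=cv2.resize(d["wrist"]["color"][:,:,::-1],(400,300));b=cv2.resize(d["top"]["color"][150:250,215:315,::-1],(400,400),interpolation=cv2.INTER_CUBIC)
c=np.zeros((400,800,3),np.uint8);c[:300,:400]=a;c[:,400:]=b;cv2.imwrite("pics/w4.png",c)
print(d["wrist"]["origin"],d["wrist"]["vertical_fov"])
E
```

```text
tool_pos: [591.0, -205.3, 196.7]
tcp_rot: [0.127, 0.992, 0.019, -0.003]
t 10.05 pos [ 591.  -205.3  196.7] stand [-37.0, -283.3, 196.7] yaw 165.4 F [ 0.   0.3 -0.3] grip 85.4 0.0
to [ 620.  -203.5  110. ] units [-0.95  0.2   2.89]
[ 510.50191649 -191.42245842  340.57629087] 60.9238898841326
```

View pics/w4.png

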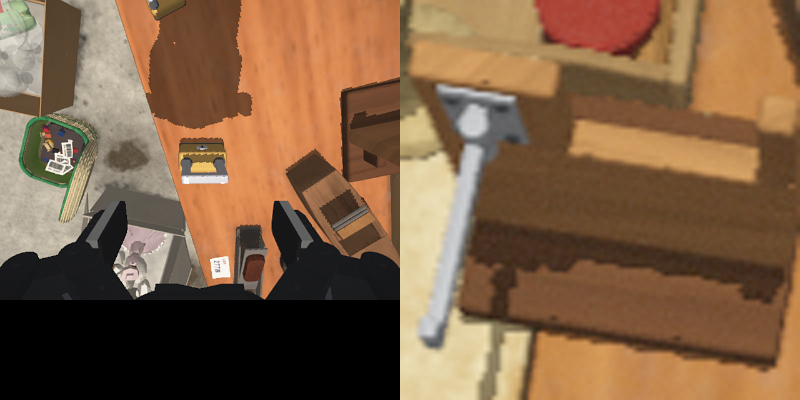

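Wrist view: shackle bar from (182,180) to (228,180) in the half-scale picture. Top view: hook out, pin at (472,120), tip at (431,330).

```bash
python3 - <<'E'
import pickle
from h import *
d=pickle.load(open("c1.pkl","rb"));T=d["top"];W=d["wrist"]
A=ray(W,182*1.6,180*1.6,96);B=ray(W,228*1.6,180*1.6,96)
print("bar",(A+B)/2,np.linalg.norm(A-B),np.degrees(np.arctan2(*(B-A)[1::-1])))
t=lambda X,Y:(215+(X-400)/4,150+Y/4)
tip=ray(T,*t(431,330),186);a=ray(T,*t(482,152),176);b=ray(T,*t(438,312),176)
print("tip",tip,"arm top",a,b,np.degrees(np.arctan2(*(a-b)[1::-1])))
E
```

```text
bar [ 623.48271369 -205.75489011   96.        ] 48.408109051949936 74.39891364202356
tip [538.36074748 134.45366422 186.        ] arm top [624.06223935 127.21050076 176.        ] [549.3435335  134.97018562 176.        ] -5.929025277830973
```

```bash
python3 -m jog '[{"dx":-0.5,"dy":0.15,"dz":0.5,"twist":0,"claw":1},{"dx":-0.5,"dy":0,"dz":0.8,"twist":0,"claw":1},{"dx":0,"dy":0,"dz":0.8,"twist":0,"claw":1},{"dx":0,"dy":0,"dz":0.75,"twist":0,"claw":1},{"dx":0,"dy":0,"dz":0,"twist":0,"claw":1}]'|sed -n '2,3p'; python3 go.py w 622 -205 57
```

```text
tool_pos: [619.1, -200.2, 109.9]
tcp_rot: [0.125, 0.992, 0.019, -0.005]
t 10.65 pos [ 619.1 -200.2  109.9] stand [-9.3, -276.6, 109.9] yaw 165.69 F [-0.8  0.4 -0.4] grip 85.6 0.0
to [ 622. -205.   57.] units [-0.16 -0.2   1.76]
```

```bash
python3 -m jog '[{"dx":-0.1,"dy":-0.2,"dz":0.2,"twist":0,"claw":1},{"dx":-0.06,"dy":0,"dz":0.55,"twist":0,"claw":1},{"dx":0,"dy":0,"dz":0.55,"twist":0,"claw":1},{"dx":0,"dy":0,"dz":0.45,"twist":0,"claw":1},{"dx":0,"dy":0,"dz":0,"twist":0,"claw":1}]'|sed -n '2,3p'; python3 go.py w 622 -205 57; python3 - <<'E'
from plant import cams
import cv2,numpy as np
a=cv2.resize(cams.read_camera("wrist")["color"][100:400,120:520,::-1],(400,300));b=cv2.resize(cams.read_camera("scene")["color"][130:230,300:430,::-1],(400,300))
cv2.imwrite("pics/w5.png",np.hstack([a,b]))
E
```

```text
tool_pos: [622.9, -207.2, 59.8]
tcp_rot: [0.125, 0.992, 0.018, -0.003]
t 11.15 pos [ 622.9 -207.2   59.8] stand [-5.1, -283.4, 59.8] yaw 165.59 F [-0.2 -0.4  0. ] grip 85.4 0.0
to [ 622. -205.   57.] units [0.05 0.06 0.1 ]
```

View pics/w5.png

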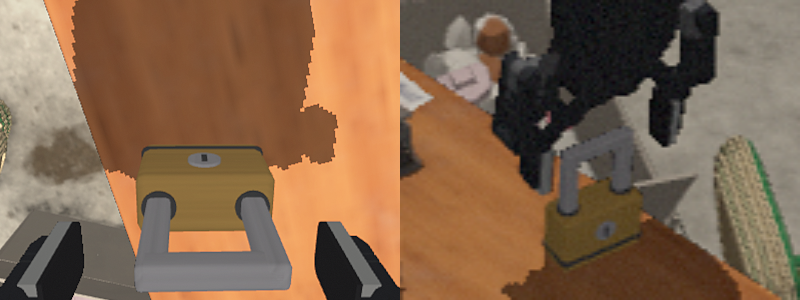

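The shackle, (135–290, 150–290), lies between the open fingers at (60,260) and (340,260). Close on it.

```bash
python3 -m jog '[{"dx":0,"dy":0.06,"dz":0.1,"twist":0,"claw":0.7},{"dx":0,"dy":0,"dz":0,"twist":0,"claw":0.6},{"dx":0,"dy":0,"dz":0,"twist":0,"claw":0.3},{"dx":0,"dy":0,"dz":0,"twist":0,"claw":0.3},{"dx":0,"dy":0,"dz":0,"twist":0,"claw":0.3},{"dx":0,"dy":0,"dz":0,"twist":0,"claw":0.3}]' 60; python3 go.py w 622 -205 230
```

```text
t: 11.85
tool_pos: [624.4, -205.6, 59.0]
tcp_rot: [0.125, 0.992, 0.018, -0.002]
wrist_force: [-0.3, 1.2, 5.5]
grip_width: 49.2
grip_force: 62.7
t 11.85 pos [ 624.4 -205.6   59. ] stand [-3.6, -281.7, 59.0] yaw 165.59 F [-0.3  1.2  5.5] grip 49.2 62.7
to [ 622. -205.  230.] units [ 0.13  0.2  -5.69]
```

```bash
python3 -m jog '[{"dx":0,"dy":0,"dz":-0.2,"twist":0,"claw":0.3},{"dx":0,"dy":0,"dz":-0.5,"twist":0,"claw":0.3},{"dx":0,"dy":0,"dz":-0.8,"twist":0,"claw":0.3},{"dx":0,"dy":0,"dz":-0.8,"twist":0,"claw":0.3},{"dx":0,"dy":0,"dz":-0.8,"twist":0,"claw":0.3},{"dx":0.3,"dy":0,"dz":-0.8,"twist":-0.5,"claw":0.3},{"dx":0.6,"dy":0.3,"dz":-0.6,"twist":-0.5,"claw":0.3},{"dx":0.6,"dy":0.6,"dz":-0.3,"twist":-0.5,"claw":0.3},{"dx":0.6,"dy":0.8,"dz":0,"twist":0,"claw":0.3},{"dx":0.6,"dy":0.8,"dz":0,"twist":0,"claw":0.3}]'; python3 go.py w 510 138.5 200
```

```text
t: 12.85
tool_pos: [550.3, -125.3, 204.8]
tcp_rot: [0.036, 0.999, 0.018, -0.002]
wrist_force: [0.9, 0.7, -4.4]
grip_width: 49.3
grip_force: 62.9
t 12.85 pos [ 550.3 -125.3  204.8] stand [-82.4, -205.9, 204.8] yaw 175.84 F [ 0.9  0.7 -4.4] grip 49.3 62.9
to [510.  138.5 200. ] units [1.98 8.66 0.49]
```

```bash
python3 -m jog '[{"dx":0.6,"dy":0.9,"dz":0,"twist":0,"claw":0.3},{"dx":0.6,"dy":0.9,"dz":0,"twist":0,"claw":0.3},{"dx":0.4,"dy":0.9,"dz":0,"twist":0,"claw":0.3},{"dx":0.3,"dy":0.9,"dz":0,"twist":0,"claw":0.3},{"dx":0,"dy":0.9,"dz":0,"twist":0,"claw":0.3},{"dx":0,"dy":0.9,"dz":0,"twist":0,"claw":0.3},{"dx":0,"dy":0.9,"dz":0.2,"twist":0,"claw":0.3},{"dx":0,"dy":0.9,"dz":0.2,"twist":0,"claw":0.3},{"dx":0,"dy":0.6,"dz":0,"twist":0,"claw":0.3},{"dx":0,"dy":0.3,"dz":0,"twist":0,"claw":0.3}]'>/dev/null; python3 -m jog '[{"dx":0,"dy":0,"dz":0,"twist":0,"claw":0.3},{"dx":0,"dy":0,"dz":0,"twist":0,"claw":0.3}]'; python3 go.py w 510 138.5 168;python3 - <<'E'
from plant import cams
import cv2,numpy as np,pickle
d={n:cams.read_camera(n) for n in("wrist","top","scene")};pickle.dump(d,open("c2.pkl","wb"))
a=cv2.resize(d["wrist"]["color"][:,:,::-1],(400,300));b=cv2.resize(d["scene"]["color"][200:320,150:310,::-1],(400,300));c=cv2.resize(d["top"]["color"][150:270,175:335,::-1],(400,300))
cv2.imwrite("pics/w6.png",np.vstack([np.hstack([a,b]),np.hstack([c,c*0])]))
E
```

```text
t: 14.05
tool_pos: [511.8, 120.3, 202.1]
tcp_rot: [0.036, 0.999, 0.018, -0.001]
wrist_force: [0.0, -0.8, -3.1]
grip_width: 49.1
grip_force: 63.0
t 14.05 pos [511.8 120.3 202.1] stand [-135.3, 37.0, 202.1] yaw 175.88 F [ 0.  -0.8 -3.1] grip 49.1 63.0
to [510.  138.5 168. ] units [0.1  0.56 1.16]
```

View pics/w6.png

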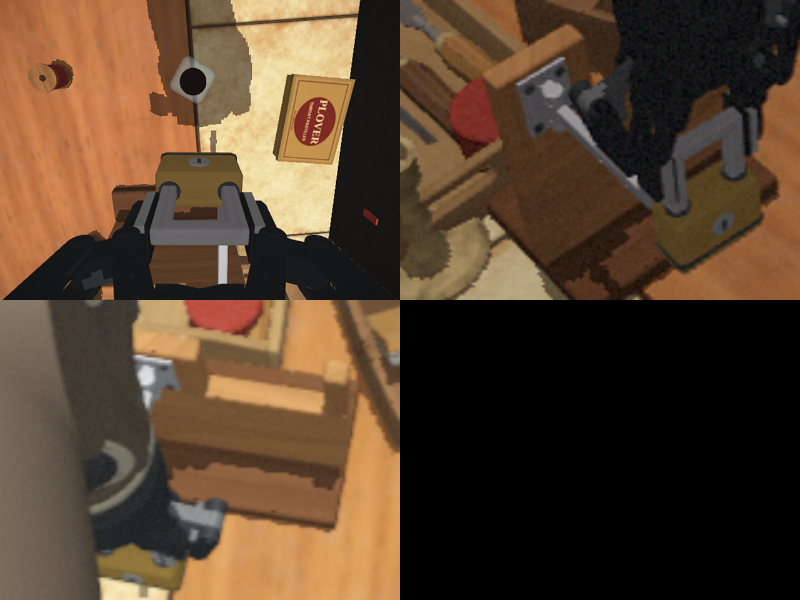

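Wrist view: the hook arm shows at column 223, rows 245–285, running parallel to the tool's x; the bar is centred at column 201. Scale that.

```bash
python3 - <<'E'
import pickle
from h import *
d=pickle.load(open("c2.pkl","rb"));W=d["wrist"]
for v in(250,268,283): print(ray(W,223*1.6,v*1.6,176))
print("bar",(ray(W,151*1.6,243*1.6,239-27+1)+ray(W,252*1.6,243*1.6,213))/2, "padlock expected top z",202+37)
print("bar239",(ray(W,151*1.6,238*1.6,239)+ray(W,252*1.6,238*1.6,239))/2)
E
```

```text
[572.38287007 134.1799822  176.        ]
[590.60575515 133.39457721 176.        ]
[606.59724966 132.70534499 176.        ]
bar [534.31860819 118.02777572 213.        ] padlock expected top z 239
bar239 [510.57367709 118.50830702 239.        ]
```

```bash
python3 -m jog '[{"dx":0,"dy":0.35,"dz":0.2,"twist":0,"claw":0.3},{"dx":0.1,"dy":0.2,"dz":0.5,"twist":0,"claw":0.3},{"dx":0,"dy":0,"dz":0.45,"twist":0,"claw":0.3},{"dx":0,"dy":0,"dz":0,"twist":0,"claw":0.3},{"dx":0,"dy":0,"dz":0,"twist":0,"claw":0.3}]'|sed -n '2,4p'; python3 go.py w 575 135.3 168;python3 - <<'E'
from plant import cams
import cv2,numpy as np,pickle
d={n:cams.read_camera(n) for n in("wrist","scene")};pickle.dump(d,open("c3.pkl","wb"))
a=cv2.resize(d["wrist"]["color"][:,:,::-1],(400,300));b=cv2.resize(d["scene"]["color"][200:320,150:310,::-1],(400,300))
cv2.imwrite("pics/w7.png",np.hstack([a,b]))
E
```

```text
tool_pos: [509.9, 138.7, 168.0]
tcp_rot: [0.036, 0.999, 0.018, -0.001]
wrist_force: [-0.8, 0.5, -4.4]
t 14.7 pos [509.9 138.7 168. ] stand [-138.3, 55.3, 168.0] yaw 175.88 F [-0.8  0.5 -4.4] grip 49.4 63.0
to [575.  135.3 168. ] units [-2.17  0.04 -0.01]
```

View pics/w7.png

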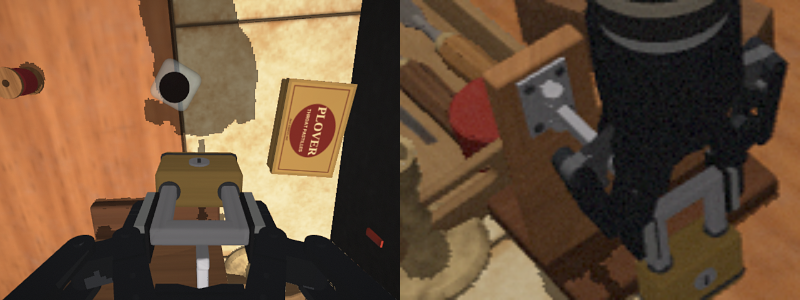

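The hook (column 202) is centred under the bar (201). Slide the shackle over it gently.

```bash
python3 -m jog '[{"dx":-0.2,"dy":0,"dz":0,"twist":0,"claw":0.3},{"dx":-0.3,"dy":0,"dz":0,"twist":0,"claw":0.3},{"dx":-0.3,"dy":0,"dz":0,"twist":0,"claw":0.3},{"dx":-0.2,"dy":0,"dz":0,"twist":0,"claw":0.3},{"dx":0,"dy":0,"dz":0,"twist":0,"claw":0.3}]'|sed -n '2,4p'; python3 go.py w 575 135.3 168
```

```text
tool_pos: [541.1, 136.6, 168.0]
tcp_rot: [0.036, 0.999, 0.018, -0.001]
wrist_force: [-0.1, -0.2, -4.9]
t 15.3 pos [541.1 136.6 168. ] stand [-107.0, 55.0, 168.0] yaw 175.86 F [-0.1 -0.2 -4.9] grip 49.4 63.1
to [575.  135.3 168. ] units [-1.13  0.04 -0.  ]
```

```bash
python3 -m jog '[{"dx":-0.3,"dy":0,"dz":0,"twist":0,"claw":0.3},{"dx":-0.4,"dy":0.02,"dz":0,"twist":0,"claw":0.3},{"dx":-0.4,"dy":0.02,"dz":0,"twist":0,"claw":0.3},{"dx":0,"dy":0,"dz":0,"twist":0,"claw":0.3}]'|sed -n '2,4p';python3 -m jog '[{"dx":0,"dy":0,"dz":0.25,"twist":0,"claw":0.3},{"dx":0,"dy":0,"dz":0.2,"twist":0,"claw":0.3},{"dx":0,"dy":0,"dz":0,"twist":0,"claw":0.3}]'|sed -n '2,4p'; python3 go.py w 575 135.3 149
```

```text
tool_pos: [574.9, 135.5, 167.9]
tcp_rot: [0.036, 0.999, 0.018, -0.001]
wrist_force: [0.3, 0.2, -4.2]
tool_pos: [572.0, 135.9, 153.2]
tcp_rot: [0.036, 0.999, 0.018, -0.002]
wrist_force: [-0.6, -0.3, -3.7]
t 16.0 pos [572.  135.9 153.2] stand [-76.2, 56.1, 153.2] yaw 175.9 F [-0.6 -0.3 -3.7] grip 49.0 63.1
to [575.  135.3 149. ] units [-0.1  -0.02  0.14]
```

Lower in ~1.5 mm steps until the hook takes the weight.

```bash
python3 -m jog '[{"dx":-0.1,"dy":0,"dz":0.06,"twist":0,"claw":0.3},{"dx":0,"dy":0,"dz":0,"twist":0,"claw":0.3}]'|sed -n '2p;4p';python3 -m jog '[{"dx":0,"dy":0,"dz":0.05,"twist":0,"claw":0.3},{"dx":0,"dy":0,"dz":0,"twist":0,"claw":0.3}]'|sed -n '2p;4p'; python3 -m jog '[{"dx":0,"dy":0,"dz":0.04,"twist":0,"claw":0.3},{"dx":0,"dy":0,"dz":0,"twist":0,"claw":0.3}]'|sed -n '2p;4p'
```

```text
tool_pos: [576.2, 135.9, 152.9]
wrist_force: [-0.2, 0.2, -2.9]
tool_pos: [576.0, 136.0, 151.4]
wrist_force: [-0.1, 0.4, -3.8]
tool_pos: [576.0, 136.0, 150.2]
wrist_force: [0.2, 0.5, -3.5]
```

```bash
python3 -m jog '[{"dx":0,"dy":0,"dz":0.04,"twist":0,"claw":0.3},{"dx":0,"dy":0,"dz":0,"twist":0,"claw":0.3}]'|sed -n '2p;4p';python3 -m jog '[{"dx":0,"dy":0,"dz":0.04,"twist":0,"claw":0.3},{"dx":0,"dy":0,"dz":0,"twist":0,"claw":0.3}]'|sed -n '2p;4p'
```

```text
tool_pos: [576.0, 136.0, 148.9]
wrist_force: [-0.1, 0.2, -3.1]
tool_pos: [576.1, 136.1, 148.3]
wrist_force: [-0.7, -0.9, -1.2]
```

```bash
python3 -m jog '[{"dx":0,"dy":0,"dz":0.02,"twist":0,"claw":0.3},{"dx":0,"dy":0,"dz":0,"twist":0,"claw":0.3}]'|sed -n '2p;4p';python3 -m jog '[{"dx":0,"dy":0,"dz":0,"twist":0,"claw":0.58},{"dx":0,"dy":0,"dz":0,"twist":0,"claw":0.62},{"dx":0,"dy":0,"dz":0,"twist":0,"claw":0.7},{"dx":0,"dy":0,"dz":0,"twist":0,"claw":0.85},{"dx":0,"dy":0,"dz":0,"twist":0,"claw":1},{"dx":0,"dy":0,"dz":0,"twist":0,"claw":1},{"dx":0,"dy":0,"dz":0,"twist":0,"claw":1}]' 20; python3 - <<'E'
from plant import cams
import cv2,numpy as np,pickle
d={n:cams.read_camera(n) for n in("wrist","scene")};pickle.dump(d,open("c4.pkl","wb"))
a=cv2.resize(d["wrist"]["color"][:,:,::-1],(400,300));b=cv2.resize(d["scene"]["color"][200:320,150:310,::-1],(400,300))
cv2.imwrite("pics/w8.png",np.hstack([a,b]))
E
```

```text
tool_pos: [576.2, 136.1, 148.1]
wrist_force: [-2.7, -1.3, 4.6]
t: 17.9
tool_pos: [576.1, 136.1, 147.2]
tcp_rot: [0.036, 0.999, 0.018, -0.001]
wrist_force: [0.6, 1.0, -1.1]
grip_width: 85.7
grip_force: 0.0
```

View pics/w8.png

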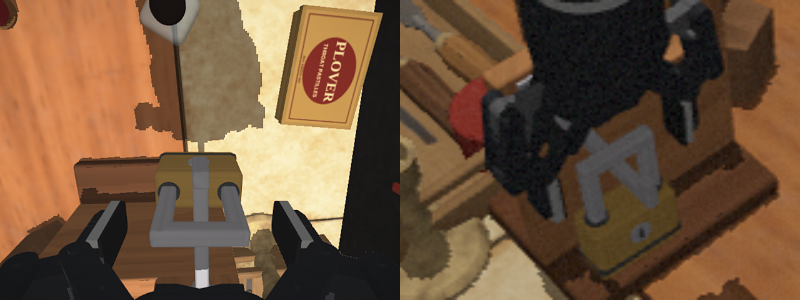

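The padlock hangs on the hook, level, with the fingers clear on both sides. Rise slowly and retreat.

```bash
python3 -m jog '[{"dx":0,"dy":0,"dz":-0.3,"twist":0,"claw":1},{"dx":0,"dy":0,"dz":-0.6,"twist":0,"claw":1},{"dx":0,"dy":0,"dz":-0.9,"twist":0,"claw":1},{"dx":0,"dy":0,"dz":-0.9,"twist":0,"claw":1},{"dx":0,"dy":0,"dz":-0.9,"twist":0,"claw":1},{"dx":0.3,"dy":-0.5,"dz":-0.4,"twist":0,"claw":1},{"dx":0.8,"dy":-0.8,"dz":0,"twist":0,"claw":1},{"dx":0.8,"dy":-0.8,"dz":0,"twist":0,"claw":1},{"dx":0.8,"dy":-0.8,"dz":0,"twist":0,"claw":1},{"dx":0.8,"dy":-0.8,"dz":0,"twist":0,"claw":1}]'|sed -n '2,4p'; python3 -m jog '[{"dx":0.8,"dy":-0.8,"dz":0,"twist":0,"claw":1},{"dx":0.8,"dy":-0.8,"dz":0,"twist":0,"claw":1},{"dx":0,"dy":-0.8,"dz":0,"twist":0,"claw":1},{"dx":0,"dy":-0.8,"dz":0,"twist":0,"claw":1},{"dx":0,"dy":0,"dz":0,"twist":0,"claw":1},{"dx":0,"dy":0,"dz":0,"twist":0,"claw":1},{"dx":0,"dy":0,"dz":0,"twist":0,"claw":1},{"dx":0,"dy":0,"dz":0,"twist":0,"claw":1},{"dx":0,"dy":0,"dz":0,"twist":0,"claw":1},{"dx":0,"dy":0,"dz":0,"twist":0,"claw":1}]'|sed -n '1,4p'; python3 - <<'E'
from plant import cams
import cv2,numpy as np
d=[cams.read_camera(n)["color"][:,:,::-1] for n in("scene","top","scene")]
print(cv2.absdiff(d[0],d[2])[200:320,150:310].mean())
b=cv2.resize(d[0][180:330,150:450],(800,400));c=cv2.resize(d[1][150:350,200:440],(240,200))
o=np.zeros((600,800,3),np.uint8);o[:400]=b;o[400:,:240]=c;cv2.imwrite("pics/w9.png",o)
E
```

```text
tool_pos: [461.5, 27.3, 263.3]
tcp_rot: [0.036, 0.999, 0.018, -0.001]
wrist_force: [-0.0, -0.5, 0.7]
t: 20.0
tool_pos: [408.7, -63.2, 260.0]
tcp_rot: [0.035, 0.999, 0.018, -0.001]
wrist_force: [-0.2, 0.0, -0.9]
3.3185416666666665
```

View pics/w9.png

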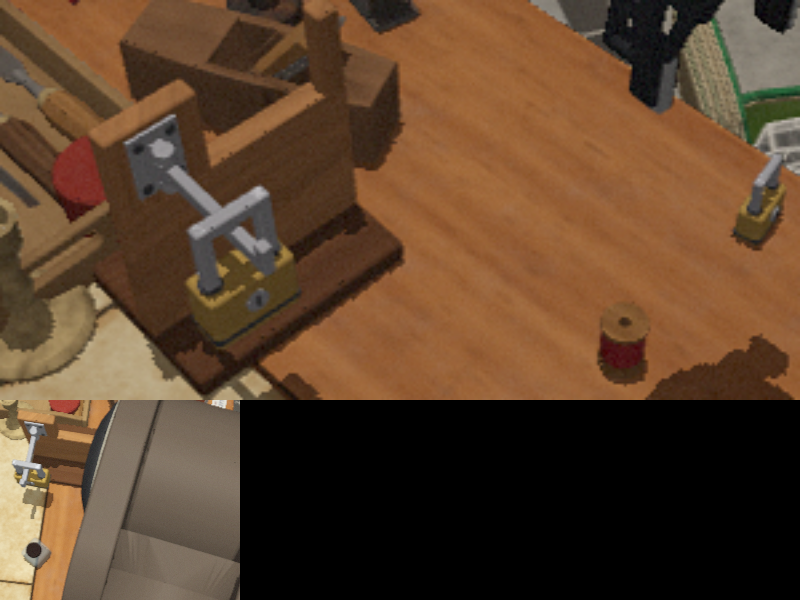

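The padlock hangs on the hook, which is square out, and everything else stands where it was. I'll let it settle for two seconds, then hand in.

```bash
for i in 1 2; do python3 -m jog '[{"dx":0,"dy":0,"dz":0,"twist":0,"claw":1},{"dx":0,"dy":0,"dz":0,"twist":0,"claw":1},{"dx":0,"dy":0,"dz":0,"twist":0,"claw":1},{"dx":0,"dy":0,"dz":0,"twist":0,"claw":1},{"dx":0,"dy":0,"dz":0,"twist":0,"claw":1},{"dx":0,"dy":0,"dz":0,"twist":0,"claw":1},{"dx":0,"dy":0,"dz":0,"twist":0,"claw":1},{"dx":0,"dy":0,"dz":0,"twist":0,"claw":1},{"dx":0,"dy":0,"dz":0,"twist":0,"claw":1},{"dx":0,"dy":0,"dz":0,"twist":0,"claw":1}]'|head -1; done; python3 -c "
from plant import hand_in;print(hand_in())"
```

```text
t: 21.15
t: 22.15
the job is handed in; nothing more can be done
None
```

The hook is swung fully out to its stop and the larger padlock hangs on it by its shackle; the small padlock, reel and bottle were left alone, and the job was handed in at about 22 s of the 59 s allowed.

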